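Feel the unlit power toggle, then start

ROBOT

A 6-joint arm with a two-finger parallel gripper is mounted at the origin on a cart in front of the work surface, level with it; the furniture and walls round the work are solid. World frame = base frame: x ahead of the robot, y to its left, z up, the work surface at z = 0. Lengths are in m, angles in rad, forces in N, time in s.
With the tool pointing down it reaches from about 0.25 to 0.725 m from the base axis. Payload 4 kg.
Tool frame: the origin (TCP) lies midway between the tips of the shut fingers; the grasp point (between the pads) lies 19 mm behind it; z points along the fingers, y is the direction in which the jaws open and shut (so a half turn about z gives the same grasp; the last joint's range is limited). The gripper opens to 85 mm and grips with 20 to 120 N. Pads are 22 mm wide; open, the fingers measure 114 mm over their backs; the gripper's body (76 mm by 85 mm) begins 54 mm behind the grasp point. The pads swing forward as they close: fully open they stand 13 mm farther back than shut.
Start: joints at [-1.274, 0.241, 0.005, 1.335, 0, 1.571], TCP at [0.146, -0.478, 0.231] pointing down, gripper open.
Joint ranges: [-2.72, 2.72], [-1.05, 1.87], [-1.09, 1.28], [-1.99, 2.15], [-1.42, 1.44], [-3.14, 3.14]. Speed limits (rad/s): [2.79, 2.79, 3.14, 3.14, 3.14, 3.14].

INTERFACE

Orientations are given as a unit quaternion [w, x, y, z].
In Python, from plant import manip gives the robot as it stands. The module is installed in compiled form; this text tells all that it offers.
- The arm moves only by the tool drive_tool, never from a script. Its argument "plan" is a list that holds one entry, the list of rows, each a list of 7 numbers: the turn, a rotation vector about the world's x, y, z in degrees, then the shift along the world's x, y, z in cm, then the closure, from -1 (fully open) to 1 (shut), so that 0 is half open. In form: [[[rx, ry, rz, dx, dy, dz, claw], ...]]. A call has 1 to 12 rows; each row is the pose to reach, as a shift and turn from the pose commanded when the call began; what a row does not reach only later rows make up. A row lasts 1/12 s, in which the tool goes at most 41.7 mm and 7.16 degrees, less where a joint would pass 70% of its speed; a pose out of reach is approached as far as the arm can. A call with a gripper value outside its range is refused whole. The fingers move at their own pace and stop on an object; "newtons" is the grip in N (left out, the last holds). Time passes only in rows, so rows that repeat a pose let the fingers close. It gives the time, the measured TCP pose, the force and the opening at its end, in the units of the state.
- manip.state(): the state, without advancing time (a new reading comes with each control period).
- manip.snapshot(name): name is "scene" or "top" or "wrist"; returns the picture (400x640x3 uint8, red, green, blue); there is no depth.
- manip.camera_params(name): a dict with "fx", "fy", "cx", "cy" (pixels), "extrinsics" (4x4, takes a point from camera to world coordinates); the wrist camera has in their place "mount" (4x4, takes a point from camera to tool coordinates, whose origin is the TCP and whose axes are the flange's). Camera axes: x right, y up, looking along -z (the intrinsics and any distortion apply to the point x, -y, -z); pixel columns grow to the right and rows downward; lengths in m; the calibration is good to about 2 mm. A picture is of the moment at which its call begins: read the wrist's pose just before it. camera_params takes no time and is no camera call.
- manip.sign_off(): hands the job in, once; it reports no verdict.
The state is a dict: "time_s": time; "joint_pos": joint angles; "dq": joint speeds; "joint_efforts": joint torques, N m; "ee_pos": TCP position; "eef_rot": TCP orientation; "contact_force": force on the tool from outside, world axes, zero at the start; "torque": the same for the moment, N m; "opening": finger opening in m.
Only numpy, scipy, OpenCV 4.12 (cv2) and the standard library are available. Lean on these libraries where they do the work, as an engineer would, in place of code of your own. Each camera call takes 0.05 s, during which the arm holds its last target. There are 200 camera calls.

TASK

The control box on the worktop has no lamp to show whether it is powered. Feel its larger toggle with a fingertip: if it is off (leaning towards the robot) push it over to on (leaning away); if it is already on, touch it but never switch it off. Then press the round start button fully down and let go, leaving the small toggle as it is.

Things in the scene. Friction and masses are not known exactly. Their poses are not given: they have to be found in the camera images.
- power_toggle: Base of the larger toggle: dark steel plate, 44 x 44 x 3 mm, fixed on the flat aluminium top of a grey control box (120 mm deep, 260 mm long, top 52 mm above the worktop, fixed to it, turned up to 0.35 rad). Origin: centre of the plate's underside, on the box top. x points across the box, away from the robot (the on direction), y along the box, z up. The box's three controls (this, the small toggle, the button) stand in a row along y, 80 mm apart, in any order.
- power_lever (a joint): Lean of the larger toggle's steel bat (round, 9 mm thick below, 14 mm near the top, 50 mm long), hinged 8 mm above the box top at the plate's centre about the plate's y axis. 0 = upright, +0.42 rad = on (leaning to +x, away from the robot, against its stop), -0.42 = off (leaning towards the robot). It may start either way. Past upright it falls by itself to the nearer stop and stays there; pushing it over takes about 1 N, the stops are rigid.
- power_tip (a point): Point on the axis of the larger toggle's bat, 44 mm from its hinge, 6 mm below its end.
- start_button (a joint): Travel of the start button, m: 0 = up, 0.006 = fully down; a spring returns it, about 4 N when fully down. Grey, round, 28 mm in diameter, in a dark round housing 44 mm across and 12 mm high on the box top; when up, its face is 22 mm above the box top.
- start_button_top (a point): Centre of the start button's upper face; moves straight down with it.
- lamp_tip (a point): Point near the end of the small toggle's bat (30 mm long), the bystander on the same box; it leans towards the robot and stays so.

How it is judged:
By the outcome, as a careful person would: the job done as asked, in the order asked, and still so for the second after the job is handed in, with the robot touching nothing.
It also fails if it takes over 51 s, if anything falls off the work surface, if the arm or the gripper's body presses on something with over 40 N, if the wrist force passes 120 N, or if a joint passes its speed limit or range.

## Working session

There is one attempt and no reset: what is moved stays moved. The work goes in short steps, Python scripts to look and compute and a tool call to move; the robot and the scene stay as the last step left them, time stands still between calls to the robot, and variables do not carry over. Pictures are saved under pics/ and viewed, about 8 in all and at most 12, crops included, and the job is handed in when it is done.

Besides the shell and the picture viewer there is one more tool, called after "Emit:" as a command line: name --argument value ..., lists and objects as JSON in quotes. drive_tool: Moves the arm, as the interface text tells. Its arguments: {"type":"object","properties":{"plan":{"type":"array","items":{"type":"array","items":{"type":"array","items":{"type":"number"}}}},"newtons":{"type":"number"}},"required":["plan"]}

```bash
mkdir -p pics; cat > h.py <<'E'
import numpy as np, cv2
from plant import manip
def snap(n,f):
    im=manip.snapshot(n); cv2.imwrite('pics/'+f,im[:,:,::-1]); return im
def ray(n,u,v,z,E=None):
    p=manip.camera_params(n); E=np.array(p['extrinsics']) if E is None else E
    d=E[:3,:3]@np.array([(u-p['cx'])/p['fx'],-(v-p['cy'])/p['fy'],-1]); o=E[:3,3]
    return o+d*(z-o[2])/d[2]
E
python3 - <<'E'
from h import *
snap('scene','s1.png');snap('top','t1.png')
for n in('scene','top','wrist'): print(n,manip.camera_params(n))
print(manip.state())
E
```

```text
scene {'fx': 483.960146329621, 'fy': 483.960146329621, 'cx': 317.3374108462656, 'cy': 200.71386000938634, 'extrinsics': array([[-0.5755148 ,  0.44526817, -0.68594386, -0.03977085],
       [-0.81776131, -0.32053455,  0.47804189,  0.49560584],
       [-0.00701187,  0.83605852,  0.54859546,  0.5831527 ],
       [ 0.        ,  0.        ,  0.        ,  1.        ]])}
top {'fx': 483.2192768604995, 'fy': 483.2192768604995, 'cx': 317.3240214280686, 'cy': 204.91941446855643, 'extrinsics': array([[-0.01286413,  0.99109774, -0.13251336,  0.44420488],
       [-0.99987293, -0.01399784, -0.00762745,  0.06531301],
       [-0.00941445,  0.13239841,  0.99115187,  0.96872291],
       [ 0.        ,  0.        ,  0.        ,  1.        ]])}
wrist {'fx': 353.2024265143831, 'fy': 353.2024265143831, 'cx': 322.93737590639637, 'cy': 201.1447377290641, 'mount': array([[ 4.37059804e-04,  9.62086180e-01,  2.72745286e-01,
         6.85049926e-02],
       [ 9.99999739e-01, -5.77317596e-04,  4.33993166e-04,
        -6.63253812e-04],
       [ 5.74999480e-04,  2.72745026e-01, -9.62086181e-01,
        -1.41750215e-01],
       [ 0.00000000e+00,  0.00000000e+00,  0.00000000e+00,
         1.00000000e+00]])}
{'time_s': 0.1, 'joint_pos': array([-1.27398921e+00,  2.41292507e-01,  3.83705870e-03,  1.33521651e+00,
       -1.47168835e-05,  1.57081736e+00]), 'dq': array([ 0.00047447, -0.00086247,  0.00253291,  0.00117496, -0.00050224,
        0.00098161]), 'joint_efforts': array([-6.94482696e-05, -3.73138654e+01,  2.53010219e+01,  1.08376375e-02,
        2.06879957e-05, -2.23529248e-06]), 'ee_pos': array([ 0.14605953, -0.4775817 ,  0.23051618]), 'eef_rot': array([-9.26417734e-04,  9.89009505e-01,  1.47848972e-01, -1.45952147e-04]), 'contact_force': array([-0.06676219,  0.39237738, -0.46262801]), 'torque': array([ 0.01619035, -0.02402047,  0.01058027]), 'opening': 0.08555845540107743}
```

View pics/s1.png

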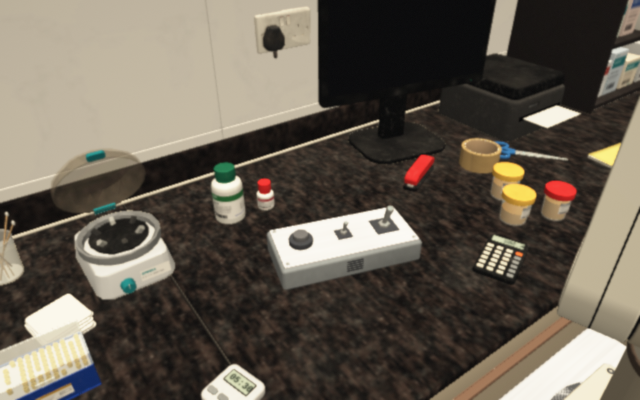

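View pics/t1.png

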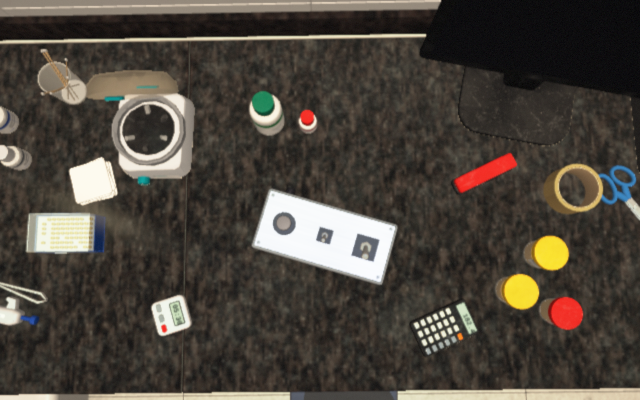

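The scene view shows the box at the centre. The top view shows the button at about (284,223), the small toggle at (325,236) and the larger toggle at (366,247). Next I'll segment these and look closer.

```bash
python3 - <<'E'
from h import *
im=cv2.imread('pics/t1.png'); g=cv2.cvtColor(im,cv2.COLOR_BGR2GRAY)
m=((g<110)*255).astype(np.uint8); box=np.zeros_like(m); cv2.fillPoly(box,[np.array([[272,195],[392,227],[380,278],[257,244]])],255)
n,l,s,c=cv2.connectedComponentsWithStats(m&box)
P=[]
for i in range(1,n):
    if s[i,4]>60:
        r=cv2.minAreaRect(np.argwhere(l==i)[:,::-1].astype(np.float32)); 
        p=ray('top',*r[0],.055); print(s[i],r,p.round(4)); P.append(p)
w=((g>150)*255).astype(np.uint8)
cs=[k for k in cv2.findContours(w,0,2)[0] if cv2.pointPolygonTest(k,(345,220),False)>0]
r=cv2.minAreaRect(cs[0]); q=[ray('top',*b,.052)[:2] for b in cv2.boxPoints(r)]; print('box',r,np.round(q,4),[np.linalg.norm(q[i]-q[i-1]) for i in range(4)],np.mean(q,0))
a=cv2.resize(im[195:285,250:400],None,fx=4,fy=4,interpolation=2)
b=cv2.resize(cv2.imread('pics/s1.png')[195:290,260:425],(600,345),interpolation=2)
cv2.imwrite('pics/c1.png',cv2.resize(cv2.vconcat([a[:,:600],b]),None,fx=.8,fy=.8))
E
```

```text
[274 213  21  21 173] ((284.0, 223.0), (20.0, 20.0), 90.0) [0.5326 0.1361 0.055 ]
[317 228  15  15  92] ((324.30279541015625, 234.99082946777344), (12.068611145019531, 11.877047538757324), 16.699243545532227) [0.5088 0.0599 0.055 ]
[353 235  25  25 284] ((364.943359375, 247.19810485839844), (20.604084014892578, 20.46672248840332), 15.945395469665527) [ 0.4847 -0.0163  0.055 ]
box ((324.4664611816406, 235.99024963378906), (134.2003936767578, 60.370094299316406), 16.22019386291504) [[ 0.4896  0.1979]
 [ 0.6004  0.166 ]
 [ 0.5247 -0.0791]
 [ 0.4164 -0.0438]] [np.float64(0.25258478041585636), np.float64(0.11538172526916832), np.float64(0.25654409700900943), np.float64(0.1139189845426892)] [0.50776495 0.06022827]
```

View pics/c1.png

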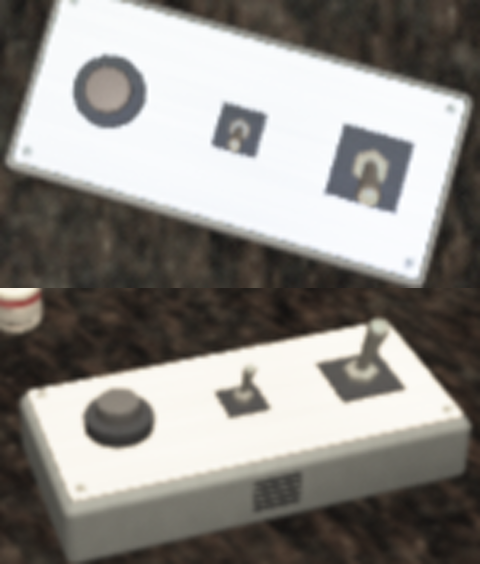

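The crop shows both bats with tips lower in the picture, towards the robot. The larger tip is at about (365,257) in the top view and (391,208) in the scene view. I'll triangulate it and check it against both hypotheses.

```bash
python3 - <<'E'
from h import *
def tri(a,b):
    A=[];B=[]
    for n,(u,v) in(('top',a),('scene',b)):
        o=np.array(manip.camera_params(n)['extrinsics'])[:3,3]; d=ray(n,u,v,0)-o; d/=np.linalg.norm(d); M=np.eye(3)-np.outer(d,d); A.append(M);B.append(M@o)
    return np.linalg.lstsq(np.vstack(A),np.hstack(B),rcond=None)[0]
print('tip',tri((365,257),(390.6,208.4)))
hin=np.array([.4847,-.0163,.060]); x=np.array([np.cos(.303),-np.sin(.303),0])
for q in(-.42,.42):
    t=hin+.047*(np.sin(q)*x+np.cos(q)*np.array([0,0,1])); print(q,t)
    for n in('top','scene'):
        p=manip.camera_params(n);E=np.array(p['extrinsics']);c=E[:3,:3].T@(t-E[:3,3]); print(n,p['cx']-p['fx']*c[0]/c[2],p['cy']+p['fy']*c[1]/c[2])
E
```

```text
tip [ 0.46471984 -0.01214751  0.10365287]
-0.42 [ 0.4664083  -0.01058153  0.10291518]
top 364.3540146801436 256.33683936903344
scene 388.85152632735117 208.58682798304943
0.42 [ 0.5029917  -0.02201847  0.10291518]
top 370.21870795408734 235.716047902818
scene 379.9649448043616 197.37970384797302
```

The larger toggle is off: the triangulated tip agrees with the -0.42 hypothesis to within 2 mm. I'll move in front of it with the fingers shut and aligned with the box.

Emit:
drive_tool --plan '[[[0,0,-6,3,5,0,1],[0,0,-12,5.5,9.5,0,1],[0,0,-18,8,13.5,0,1],[0,0,-24,10,17.5,0,1],[0,0,-30,12.5,21.5,-1,1],[0,0,-34.4,15,25.5,-1,1],[0,0,-34.4,17,29,-1,1],[0,0,-34.4,19,32.5,-2,1],[0,0,-34.4,21,36,-2,1],[0,0,-34.4,23.5,40,-3,1],[0,0,-34.4,25.5,43.5,-3,1],[0,0,-34.4,26,44.5,-3,1]]]' --newtons 40

```text
time_s: 1.1
ee_pos: [0.3803, -0.0947, 0.203]
eef_rot: [-0.013, 0.991, -0.131, 0.001]
contact_force: [0.1, 0.2, -0.3]
opening: -0.0001
```

Emit:
drive_tool --plan '[[[0,0,0,1,1.7,0,1],[0,0,0,2,3.5,0,1],[0,0,0,2,3.5,0,1],[0,0,0,2,3.5,0,1],[0,0,0,2,3.5,0,1],[0,0,0,2,3.5,0,1]]]'

```text
time_s: 1.6
ee_pos: [0.3935, -0.0861, 0.2037]
eef_rot: [-0.021, 0.992, -0.123, 0.002]
contact_force: [0.3, -0.4, -0.4]
opening: -0.0
```

```bash
python3 - <<'E'
from h import *
from scipy.spatial.transform import Rotation as R
s=manip.state(); snap('wrist','w1.png')
T=np.eye(4);q=s['eef_rot'];T[:3,:3]=R.from_quat([*q[1:],q[0]]).as_matrix();T[:3,3]=s['ee_pos']
E=T@np.array(manip.camera_params('wrist')['mount']);np.save('E1.npy',E)
print(s['ee_pos'],T[:3,:2].round(3),E.round(3))
E
```

```text
[ 0.39346205 -0.08610032  0.20368105] [[ 0.97  -0.244]
 [-0.244 -0.969]
 [-0.001 -0.042]] [[-0.243  0.936  0.255  0.458]
 [-0.969 -0.223 -0.107 -0.108]
 [-0.043 -0.274  0.961  0.345]
 [ 0.     0.     0.     1.   ]]
```

View pics/w1.png

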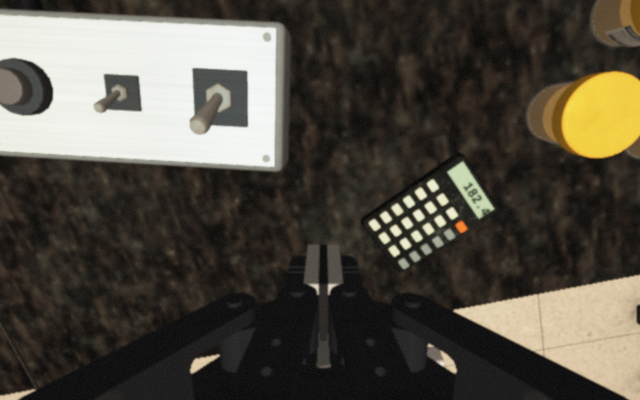

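The wrist view shows the larger toggle at (205,105), leaning towards the robot, with no obstacle near the fingers. The arm moved less than commanded and tilted slightly, so I'll check the joints.

```bash
python3 - <<'E'
from h import *
s=manip.state()
for k in('joint_pos','dq','joint_efforts','ee_pos','eef_rot','contact_force','time_s'): print(k,np.round(s[k],4))
E
```

```text
joint_pos [-0.2471  0.0644 -0.2801  1.2269  0.0425  3.1406]
dq [ 0.0044 -0.0015  0.0002 -0.0012  0.0021  0.0005]
joint_efforts [ 2.73000e-02 -2.76524e+01  2.45287e+01  3.60000e-03  1.37700e-01
  3.00000e-04]
ee_pos [ 0.3935 -0.086   0.2037]
eef_rot [-0.0211  0.9922 -0.1227  0.0023]
contact_force [0.747  0.3757 0.7901]
time_s 1.65
```

Emit:
drive_tool --plan '[[[0,0,0,0,0,0,1],[0,0,0,0,0,0,1],[0,0,0,0,0,0,1]]]'

```text
time_s: 1.9
ee_pos: [0.3938, -0.0854, 0.2037]
eef_rot: [-0.021, 0.992, -0.122, 0.002]
contact_force: [-0.6, 0.8, -0.9]
opening: 0.0
```

Joint 6 is at its limit because this yaw is out of range. A yaw 90° round, with the finger backs facing the bat, is within range. I'll work out that turn and cross-check the plate from the wrist view.

```bash
cat >> h.py <<'E'
from scipy.spatial.transform import Rotation as R
yb=-.303; H=np.array([.4847,-.0163]); X=np.array([np.cos(yb),np.sin(yb)]); Y=np.array([-X[1],X[0]])
def todo(xr,yr,z,yaw=yb+np.pi/2):
    s=manip.state(); q=s['eef_rot']; r=R.from_quat([*q[1:],q[0]])
    t=R.from_euler('z',yaw)*R.from_euler('x',np.pi)
    d=np.r_[H+xr*X+yr*Y,z]-s['ee_pos']
    print('turn deg',np.degrees((t*r.inv()).as_rotvec()).round(2),'shift cm',(100*d).round(2),'rel mm',(1000*np.r_[(s['ee_pos'][:2]-H)@X,(s['ee_pos'][:2]-H)@Y,s['ee_pos'][2]]).round(1))
E
python3 - <<'E'
from h import *
E=np.load('E1.npy'); im=cv2.imread('pics/w1.png'); g=cv2.cvtColor(im,6)
print('plate corners',[ray('wrist',u,v,.055,E)[:2].round(4) for u,v in((193,70),(247,70),(247,126),(194,126))])
print(np.mean([ray('wrist',u,v,.055,E)[:2] for u,v in((193,70),(247,70),(247,126),(194,126))],0))
todo(-.06,0,.2)
E
```

```text
plate corners [array([ 0.5087, -0.0029]), array([ 0.4981, -0.0444]), array([ 0.4572, -0.0315]), array([0.4677, 0.0111])]
[ 0.48291913 -0.01692741]
turn deg [-2.34 -1.34 86.64] shift cm [ 3.36  8.7  -0.37] rel mm [-66.1 -93.1 203.7]
```

Wrist and top views agree on the plate to within 2 mm. Now turning and moving.

Emit:
drive_tool --plan '[[[-0.2,-0.1,7,0,0.5,0,1],[-0.4,-0.2,14,0.5,1,0,1],[-0.6,-0.3,21,1,2,0,1],[-0.8,-0.4,28,1.3,3,0,1],[-1,-0.5,35,1.6,4,0,1],[-1.2,-0.6,42,1.9,5,0,1],[-1.4,-0.7,49,2.2,6,0,1],[-1.6,-0.8,56,2.5,7,0,1],[-1.8,-0.9,63,2.8,8,0,1],[-1.9,-1,70,3.1,8.5,0,1],[-2.1,-1.1,77,3.4,8.7,0,1],[-2.2,-1.2,80,3.4,8.7,0,1]]]'

```text
time_s: 2.9
ee_pos: [0.4285, 0.0024, 0.2036]
eef_rot: [-0.001, 0.837, 0.547, 0.0]
contact_force: [0.1, 0.4, 0.7]
opening: 0.0002
```

```bash
python3 -c "
from h import *
todo(-.06,0,.2)"
```

```text
turn deg [-0.12 -0.08  6.26] shift cm [-0.11 -0.08 -0.36] rel mm [-59.2   1.1 203.6]
```

Emit:
drive_tool --plan '[[[0,0,6.3,-0.1,-0.1,-2,1],[0,0,6.3,-0.1,-0.1,-5,1],[0,0,6.3,-0.1,-0.1,-8,1],[0,0,6.3,-0.1,-0.1,-10,1],[0,0,6.3,-0.1,-0.1,-10.8,1],[0,0,6.3,-0.1,-0.1,-10.8,1],[0,0,6.3,-0.1,-0.1,-10.8,1],[0,0,6.3,-0.1,-0.1,-10.8,1]]]'

```text
time_s: 3.57
ee_pos: [0.4283, 0.0008, 0.097]
eef_rot: [-0.001, 0.807, 0.59, 0.001]
contact_force: [0.9, -0.1, 0.5]
opening: -0.0003
```

```bash
python3 -c "
from h import *
todo(-.06,0,.095); snap('scene','s2.png')
im=cv2.imread('pics/s2.png')[120:290,240:480]; cv2.imwrite('pics/s2c.png',cv2.resize(im,None,fx=3,fy=3,interpolation=2))"
```

```text
turn deg [-0.11  0.04  0.32] shift cm [-0.09  0.08 -0.2 ] rel mm [-58.9  -0.5  97. ]
```

View pics/s2c.png

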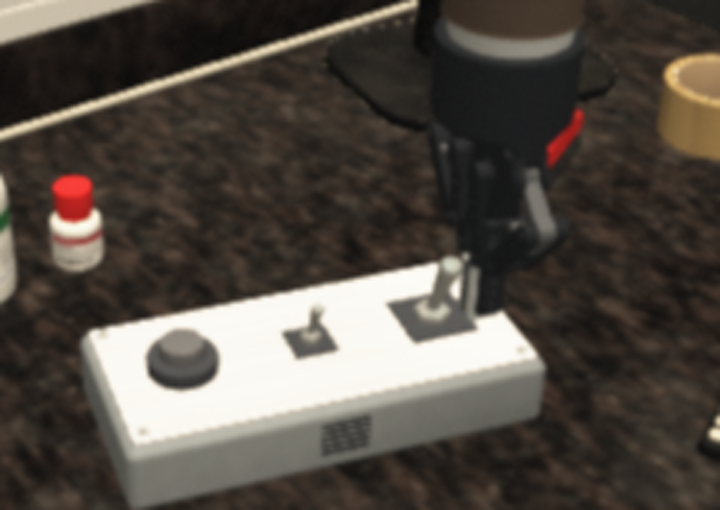

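The fingertip stands just on the robot side of the larger bat, level with its top part. Pushing slowly along the box's x, to contact first.

Emit:
drive_tool --plan '[[[0,0,0,0.4,-0.1,-0.2,1],[0,0,0,0.8,-0.2,-0.2,1],[0,0,0,1.1,-0.3,-0.2,1],[0,0,0,1.4,-0.4,-0.2,1],[0,0,0,1.7,-0.5,-0.2,1],[0,0,0,2,-0.6,-0.2,1],[0,0,0,2.3,-0.7,-0.2,1],[0,0,0,2.5,-0.8,-0.2,1],[0,0,0,2.5,-0.8,-0.2,1],[0,0,0,2.5,-0.8,-0.2,1]]]'

```text
time_s: 4.45
ee_pos: [0.4515, -0.0068, 0.094]
eef_rot: [-0.002, 0.807, 0.59, -0.0]
contact_force: [-2.8, 1.8, 6.1]
opening: 0.0003
```

Emit:
drive_tool --plan '[[[0,0,0,0.3,-0.1,0,1],[0,0,0,0.6,-0.2,0,1],[0,0,0,0.9,-0.3,0,1],[0,0,0,1.2,-0.4,0,1],[0,0,0,1.5,-0.5,0,1],[0,0,0,1.5,-0.5,0,1],[0,0,0,1.5,-0.5,0,1]]]'

```text
time_s: 5.03
ee_pos: [0.4672, -0.0124, 0.0933]
eef_rot: [-0.001, 0.807, 0.59, -0.0]
contact_force: [0.3, -0.3, -0.0]
opening: 0.0001
```

```bash
python3 -c "
from h import *
todo(-.012,0,.095); snap('scene','s3.png')
im=cv2.imread('pics/s3.png')[120:290,240:480]; cv2.imwrite('pics/s3c.png',cv2.resize(im,None,fx=3,fy=3,interpolation=2))"
```

```text
turn deg [-0.1  -0.13  0.33] shift cm [ 0.61 -0.04  0.17] rel mm [-17.9  -1.5  93.3]
```

View pics/s3c.png

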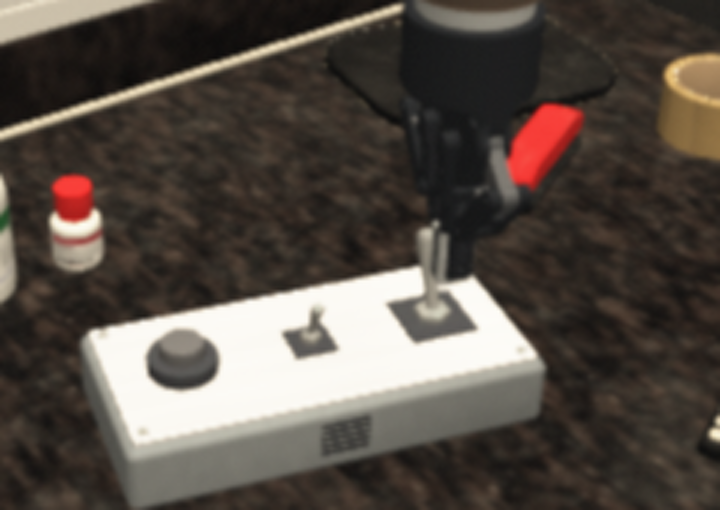

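The bat now leans away: its tip at about (382,197) in full-image pixels matches the predicted "on" position (380,197), and the force has gone to zero. Next I back off, rise, and go over the button.

Emit:
drive_tool --plan '[[[0,0,0,-1.4,0.4,0,1],[0,0,0,-2.8,0.8,0,1],[0,0,0,-2.8,0.8,3,1],[0,0,0,-2.8,0.8,6,1],[0,0,0,-2,3,6,1],[0,0,0,0,6,6,1],[0,0,0,2,9,6,1],[0,0,0,4,12,6,1],[0,0,0,6.5,14.8,6,1],[0,0,0,6.5,14.8,5,1],[0,0,0,6.5,14.8,3,1],[0,0,0,6.5,14.8,1,1]]]'

```text
time_s: 6.08
ee_pos: [0.5328, 0.1367, 0.1032]
eef_rot: [-0.001, 0.807, 0.591, 0.001]
contact_force: [-1.1, -0.8, -0.5]
opening: -0.0
```

```bash
python3 -c "
from h import *
todo(0,.16,.068); snap('scene','s4.png'); snap('top','t4.png')
g=lambda f,y,x:cv2.resize(cv2.imread('pics/'+f)[y:y+130,x:x+190],None,fx=3,fy=3,interpolation=2)[:290]
cv2.imwrite('pics/c4.png',cv2.vconcat([g('s4.png',185,250),g('t4.png',190,240)]))"
```

```text
turn deg [-0.12 -0.02  0.23] shift cm [-0.03 -0.02 -3.52] rel mm [  0.3 160.3 103.2]
```

View pics/c4.png

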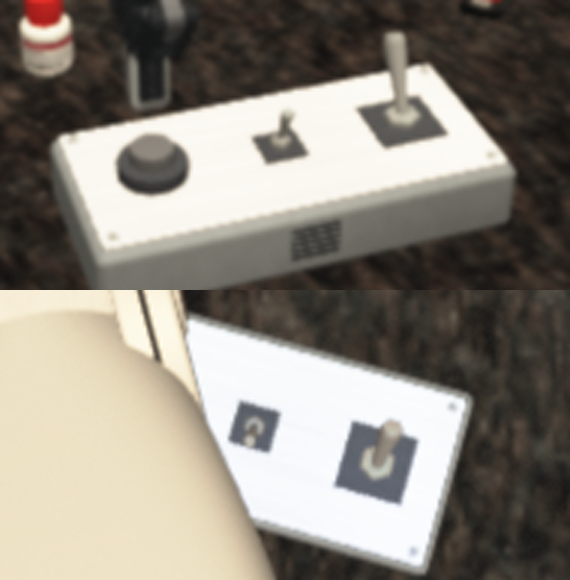

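The larger toggle is on, the small one is unchanged, and the fingers are over the button. Pressing gently.

Emit:
drive_tool --plan '[[[0,0,0,0,0,-1,1],[0,0,0,0,0,-2,1],[0,0,0,0,0,-2.8,1],[0,0,0,0,0,-3.1,1],[0,0,0,0,0,-3.3,1],[0,0,0,0,0,-3.3,1],[0,0,0,0,0,-3.3,1]]]'

```text
time_s: 6.77
ee_pos: [0.5319, 0.1356, 0.0711]
eef_rot: [-0.001, 0.807, 0.59, -0.0]
contact_force: [-2.4, -0.9, 2.2]
opening: -0.0001
```

Emit:
drive_tool --plan '[[[0,0,0,0,0,-0.2,1],[0,0,0,0,0,-0.3,1],[0,0,0,0,0,-0.3,1],[0,0,0,0,0,-0.3,1],[0,0,0,0,0,-0.3,1]]]'

```text
time_s: 7.18
ee_pos: [0.5322, 0.1357, 0.0681]
eef_rot: [-0.001, 0.807, 0.59, 0.0]
contact_force: [-2.2, -2.0, 4.8]
opening: 0.0
```

Nearly at the bottom (the spring reads about 4.8 N). I'll press on until the stop is felt.

Emit:
drive_tool --plan '[[[0,0,0,0,0,-0.1,1],[0,0,0,0,0,-0.2,1],[0,0,0,0,0,-0.2,1],[0,0,0,0,0,-0.2,1]]]'

```text
time_s: 7.52
ee_pos: [0.5324, 0.1358, 0.0678]
eef_rot: [-0.001, 0.807, 0.59, 0.001]
contact_force: [-5.7, -2.9, 14.9]
opening: 0.0001
```

The stop is felt: 14.9 N with no further travel, at z = 67.8 mm against the expected 68. Releasing straight up.

Emit:
drive_tool --plan '[[[0,0,0,0,0,0.5,1],[0,0,0,0,0,1.5,1],[0,0,0,0,0,4,1],[0,0,0,0,0,8,1],[0,0,0,0,0,11,1],[0,0,0,0,0,13,1],[0,0,0,0,0,13,1],[0,0,0,0,0,13,1],[0,0,0,0,0,13,1]]]'

```text
time_s: 8.27
ee_pos: [0.5315, 0.1358, 0.1947]
eef_rot: [-0.002, 0.807, 0.59, -0.001]
contact_force: [0.4, -0.4, 0.3]
opening: -0.0
```

```bash
python3 -c "
from h import *
s=manip.state(); print(s['time_s'],s['ee_pos'],s['contact_force']); snap('scene','s5.png')
cv2.imwrite('pics/c5.png',cv2.resize(cv2.imread('pics/s5.png')[150:290,250:440],None,fx=3,fy=3,interpolation=2))"
```

```text
8.2667 [0.53151889 0.13583741 0.19471743] [ 0.44184891 -0.37877453  0.34512488]
```

View pics/c5.png

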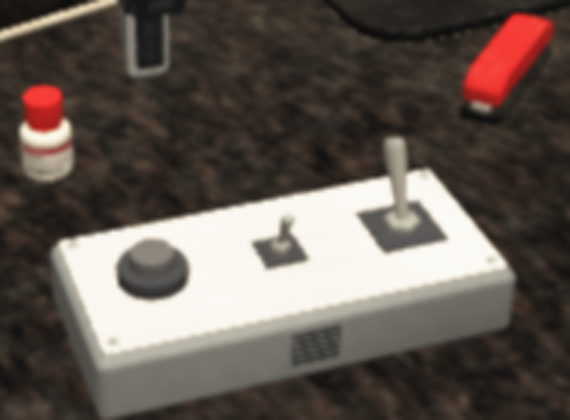

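The larger toggle is on (crop (395,145)), the small one still leans towards the robot, the button is up, and the arm is clear.

```bash
python3 -c "
from plant import manip
print(manip.sign_off())"
```

```text
the job is handed in; nothing more can be done
None
```

The job is done and handed in at 8.3 s on the robot's clock.

- **Larger toggle:** It was off; the tip located from two camera views matched the off position to about 2 mm. I touched it with the shut fingertips, with about 7 N on the tool at contact. I then pushed it over until the force dropped to zero. In the later pictures its tip sits within about 2 px of where "on" should be.
- **Start button:** I pressed it until it hit its stop, at z = 67.8 mm against an expected 68, with the force rising to 14.9 N. After I let go, the last picture shows it up again.
- **Small toggle:** It still leans towards the robot, as it did at the start.
- **End state:** The arm finished about 12 cm above the button, touching nothing, with force readings at noise level.
- **What went wrong:** My first approach used a tool yaw that ran joint 6 to its limit at 3.14 rad, so the arm stopped short. I turned the tool about 90° the other way before touching anything.

No check failed or disagreed.

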